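# Lay the bench tools over into the other rack in reverse order

## Task

The four hand tools in the dark wooden rack lie in the order in which they were used; lay them over into the empty aluminium rack in the reverse order, ready to work backwards through the sequence: the leftmost tool goes into the rightmost slot, the second from the left into the second from the right, and so on. Each tool lies alone in its slot, across both cork-padded bars and centred on the rack; do not let a tool fall onto the bench.

Things in the scene. Friction and masses are not known exactly. Their poses are not given: they have to be found in the camera images.
- rack_a: dark wooden tool rack, full at the start; before or behind the aluminium one. 262 mm long (its y, to the left), 92 mm wide (its x, away from the robot). Two bars run along y, 14 mm thick, centred at x = +-32 mm, their cork pads 40 mm above the bench. Four slots at y = +93, +31, -31, -93 mm: 34 mm pads between humps 14 mm higher. Origin: middle of its underside, on the bench; yaw within 0.12. Fixed
- rack_b: bright aluminium tool rack, empty at the start, of the same build. 262 mm long (its y, to the left), 92 mm wide (its x, away from the robot). Two bars run along y, 14 mm thick, centred at x = +-32 mm, their cork pads 40 mm above the bench. Four slots at y = +93, +31, -31, -93 mm: 34 mm pads between humps 14 mm higher. Origin: middle of its underside, on the bench; yaw within 0.12. Fixed
- handpiece_mid (a point): thick grey-green rotary handpiece, 145 mm long, 24 mm wide, 26 mm high, 0.19 kg; sits with its middle 53 mm above the bench top. Its point lies at mid-length, half-way up; the tool's length runs along its own y axis; z is up as it lies. Grasp it across its width, here, between the bars.
- ring_clamp_mid (a point): light wooden ring clamp, a flat-sided stick 137 mm long, 22 mm wide, 17 mm high, 0.06 kg; sits with its middle 48.5 mm above the bench top. Its point lies at mid-length, half-way up; the tool's length runs along its own y axis; z is up as it lies. Grasp it across its width, here, between the bars.
- needle_file_mid (a point): needle file with a red handle and a thin steel blade, 146 mm long, 8 mm wide, 11 mm high, 0.03 kg; sits with its middle 45.5 mm above the bench top. Its point lies at mid-length, half-way up; the tool's length runs along its own y axis; z is up as it lies. Grasp it across its width, here, between the bars.
- scriber_mid (a point): pen-shaped scriber, half black, half steel-white, 120 mm long, 8 mm wide, 10 mm high, 0.03 kg; sits with its middle 45 mm above the bench top. Its point lies at mid-length, half-way up; the tool's length runs along its own y axis; z is up as it lies. Grasp it across its width, here, between the bars.
- seat_handpiece: the two cork pads (each 14 x 34 x 6 mm, at x = +-32 mm) of the dark rack's slot in which the grey-green handpiece lies at the start, visible beside and under it; marks that slot afterwards. Origin: middle of the slot, 34 mm above the bench; axes as the rack's. Fixed
- seat_ring_clamp: the two cork pads (each 14 x 34 x 6 mm, at x = +-32 mm) of the dark rack's slot in which the wooden ring clamp lies at the start, visible beside and under it; marks that slot afterwards. Origin: middle of the slot, 34 mm above the bench; axes as the rack's. Fixed
- seat_needle_file: the two cork pads (each 14 x 34 x 6 mm, at x = +-32 mm) of the dark rack's slot in which the red-handled needle file lies at the start, visible beside and under it; marks that slot afterwards. Origin: middle of the slot, 34 mm above the bench; axes as the rack's. Fixed
- seat_scriber: the two cork pads (each 14 x 34 x 6 mm, at x = +-32 mm) of the dark rack's slot in which the scriber lies at the start, visible beside and under it; marks that slot afterwards. Origin: middle of the slot, 34 mm above the bench; axes as the rack's. Fixed

How it is judged:
By the outcome, as a careful person would: the job done as asked, in the order asked, and still so for the second after the job is handed in, with the robot touching nothing.
It also fails if it takes over 96 s, if anything falls off the work surface, if the arm or the gripper's body presses on something with over 40 N, if the wrist force passes 120 N, or if a joint passes its speed limit or range.

## Robot

A 7-joint arm with a two-finger parallel gripper is mounted at the origin on a cart in front of the work surface, level with it; the furniture and walls round the work are solid. World frame = base frame: x ahead of the robot, y to its left, z up, the work surface at z = 0. Lengths are in mm, angles in rad, forces in N, time in s.
With the tool pointing down it reaches from about 400 to 900 mm from the base axis. Payload 5.5 kg.
Tool frame: the origin (TCP) lies at the very end of the fingers, on their centre line; the grasp point (between the pads) lies 19 mm behind it; z points along the fingers, y is the line along which they close (so a half turn about z gives the same grasp; the last joint's range is limited). The gripper opens to 85 mm and grips with 20 to 120 N. Pads are 22 mm wide; open, the fingers measure 114 mm over their backs; the gripper's body (76 mm by 85 mm) begins 54 mm behind the grasp point. The pads swing forward as they close: fully open they stand 13 mm farther back than shut.
Start: joints at [1.535, 0.501, -0.427, 1.55, 0.221, 1.138, -0.21], TCP at [191.376, -621.188, 231.31] pointing down, gripper open.
Joint ranges: [-2.88, 2.88], [-0.31, 2.03], [-1.54, 1.56], [0.2, 2.42], [-1.41, 4.55], [0.19, 2.02], [-2.57, 2.57]. Speed limits (rad/s): [2.57, 2.57, 3.14, 3.14, 3.14, 3.14, 3.14].

## Interface

Orientations are given as a unit quaternion [w, x, y, z].
In Python, from plant import bot gives the robot as it stands. The module is installed in compiled form; this text tells all that it offers. Calls block until the motion is done:
- bot.move_pose(position, orientation): joint-space move of the TCP to a pose.
- bot.line_to(position, orientation=None, speed=150): straight line of the TCP; orientation=None keeps the orientation; speed is the mean speed in mm/s.
- bot.movej(angles): joint-space move.
- bot.gripper_to(opening, strength=None): finger opening in mm; strength is the grip in N (None keeps the last); returns when the fingers have stopped.
- bot.hold(seconds).
- bot.ik(position, orientation): joint angles nearest the present ones, or None.
- bot.capture(name): name is "side" or "top"; returns the picture (420x560x3 uint8, red, green, blue); there is no depth.
- bot.camera_info(name): a dict with "K" (3x3 intrinsics, pixels), "k1" (the pictures are not rectified: a ray, as slopes to the right and down, at radius r is drawn at 1 + k1 r^2 times it, then the intrinsics apply), "cam_to_world" (4x4, takes a point from camera to world coordinates). Camera axes: x right, y down, z forward; pixel columns grow to the right and rows downward; lengths in mm; the calibration is good to about 2 mm. A picture is of the moment at which its call begins. camera_info takes no time and is no camera call.
A pose or a line that the arm cannot do raises bot.Unreachable and nothing moves.
- bot.hand_in(): hands the job in; it is judged then, once.
Readings, each from a call of its own:
- bot.current_t(): time.
- bot.current_q(): joint angles.
- bot.current_joint_velocities(): joint speeds.
- bot.current_joint_efforts(): joint torques, N m.
- bot.current_tool_pos(): TCP position.
- bot.current_eef_rot(): TCP orientation.
- bot.current_ft_force(): force on the tool from outside, world axes, zero at the start.
- bot.current_torque(): the same for the moment, N m.
- bot.current_width(): finger opening in mm.
- bot.current_gripper_force(): force on a finger pad.
Only numpy, scipy, OpenCV 4.12 (cv2) and the standard library are available. Lean on these libraries where they do the work, as an engineer would, in place of code of your own. Each camera call takes 0.05 s, during which the arm holds its last target. There are 200 camera calls.

## Working session

There is one attempt and no reset: what is moved stays moved. The work goes in short steps, each a Python script; the robot and the scene stay as the last script left them, time stands still between calls to the robot, and variables do not carry over. Pictures are saved under pics/ and viewed, at most 14 in all, crops included, and the job is handed in when it is done.

```bash
mkdir -p pics; python3 - <<'E'
from plant import bot
import cv2
for n in("top","side"):
    cv2.imwrite(f"pics/{n}0.png",bot.capture(n)[:,:,::-1]); i=bot.camera_info(n); print(n,i)
print(bot.current_eef_rot(),bot.current_t())
E
```

```text
top {'K': array([[483.34767761,   0.        , 283.8074951 ],
       [  0.        , 483.34767761, 210.16703615],
       [  0.        ,   0.        ,   1.        ]]), 'k1': 0.0013595583746748908, 'cam_to_world': array([[ 2.20846829e-02, -9.92195849e-01,  1.22717827e-01,
         4.51046172e+02],
       [-9.99632070e-01, -2.38484314e-02, -1.29219801e-02,
         1.20668126e+02],
       [ 1.57477627e-02, -1.22387297e-01, -9.92357475e-01,
         9.03665555e+02],
       [ 0.00000000e+00,  0.00000000e+00,  0.00000000e+00,
         1.00000000e+00]])}
side {'K': array([[430.73002782,   0.        , 279.84825279],
       [  0.        , 430.73002782, 214.70124845],
       [  0.        ,   0.        ,   1.        ]]), 'k1': -0.12182296111287817, 'cam_to_world': array([[-9.00425919e-01, -2.81252780e-01,  3.31858462e-01,
         2.66178600e+02],
       [-4.34925950e-01,  5.96994222e-01, -6.74119661e-01,
         6.87650511e+02],
       [-8.51955505e-03, -7.51328672e-01, -6.59873203e-01,
         6.22902699e+02],
       [ 0.00000000e+00,  0.00000000e+00,  0.00000000e+00,
         1.00000000e+00]])}
[-9.05268382e-04  9.88856763e-01  1.48867289e-01 -1.13914667e-04] 0.1
```

View pics/top0.png

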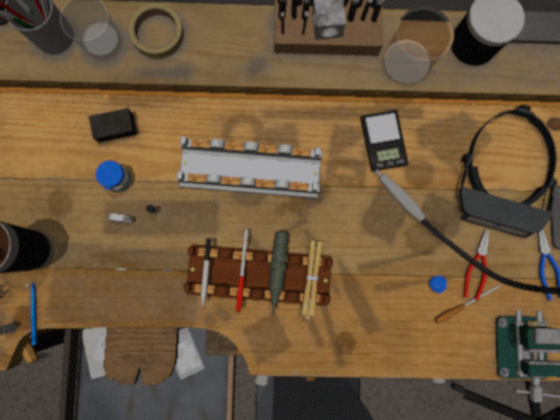

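View pics/side0.png

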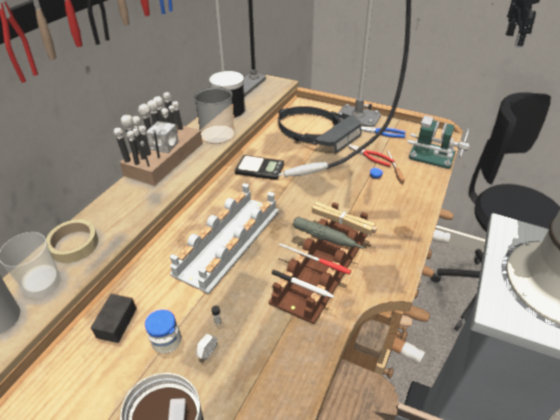

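The order from the left (+y) is scriber (205,270), needle file (243,270), handpiece (279,270), ring clamp (312,278). The dark rack is in front at (259,275) and the aluminium one behind it at (250,167). A cable runs from the iron (400,195) to the right and then up. Next I'll magnify both racks and locate the cable.

```bash
cat > h.py <<'E'
import numpy as np, cv2
from plant import bot
def dist(n):
    i=bot.camera_info(n); return i["K"],np.array([i["k1"],0,0,0.]),i["cam_to_world"]
def ray(n,px):
    K,d,T=dist(n)
    u=cv2.undistortPoints(np.array(px,float).reshape(-1,1,2),K,d).reshape(-1,2)
    return T[:3,3],np.c_[u,np.ones(len(u))]@T[:3,:3].T
def atz(n,px,z):
    o,r=ray(n,px); s=(np.asarray(z)-o[2])/r[:,2]; return o+r*s[:,None]
def proj(n,P):
    K,d,T=dist(n); R=T[:3,:3].T
    return cv2.projectPoints(np.array(P,float).reshape(-1,1,3),cv2.Rodrigues(R)[0],-R@T[:3,3],K,d)[0].reshape(-1,2)
E
python3 - <<'E'
from h import *
t=cv2.imread("pics/top0.png")
cv2.imwrite("pics/ca.png",cv2.resize(t[225:325,180:340],None,fx=5,fy=5,interpolation=cv2.INTER_CUBIC))
cv2.imwrite("pics/cb.png",cv2.resize(t[130:205,170:330],None,fx=5,fy=5,interpolation=cv2.INTER_CUBIC))
for p in [(440,230),(470,255),(500,275),(530,285),(558,290)]:
    print(p,[ (z,*atz("top",[p],z)[0][:2].round(),*proj("side",atz("top",[p],z)).round()[0]) for z in (0,100,200,300,400,500)])
E
```

```text
(440, 230) [(0, np.float64(532.0), np.float64(-186.0), np.float64(337.0), np.float64(164.0)), (100, np.float64(523.0), np.float64(-152.0), np.float64(339.0), np.float64(137.0)), (200, np.float64(514.0), np.float64(-118.0), np.float64(341.0), np.float64(105.0)), (300, np.float64(505.0), np.float64(-84.0), np.float64(344.0), np.float64(66.0)), (400, np.float64(496.0), np.float64(-50.0), np.float64(347.0), np.float64(19.0)), (500, np.float64(487.0), np.float64(-16.0), np.float64(350.0), np.float64(-39.0))]
(470, 255) [(0, np.float64(487.0), np.float64(-242.0), np.float64(361.0), np.float64(157.0)), (100, np.float64(483.0), np.float64(-202.0), np.float64(362.0), np.float64(131.0)), (200, np.float64(479.0), np.float64(-162.0), np.float64(364.0), np.float64(100.0)), (300, np.float64(475.0), np.float64(-121.0), np.float64(365.0), np.float64(62.0)), (400, np.float64(471.0), np.float64(-81.0), np.float64(366.0), np.float64(16.0)), (500, np.float64(467.0), np.float64(-41.0), np.float64(367.0), np.float64(-40.0))]
(500, 275) [(0, np.float64(451.0), np.float64(-297.0), np.float64(380.0), np.floa
[... 748 characters left out ...]
2.0), np.float64(53.0)), (400, np.float64(441.0), np.float64(-143.0), np.float64(391.0), np.float64(10.0)), (500, np.float64(443.0), np.float64(-91.0), np.float64(390.0), np.float64(-43.0))]
(558, 290) [(0, np.float64(425.0), np.float64(-405.0), np.float64(399.0), np.float64(134.0)), (100, np.float64(428.0), np.float64(-347.0), np.float64(399.0), np.float64(110.0)), (200, np.float64(431.0), np.float64(-289.0), np.float64(399.0), np.float64(82.0)), (300, np.float64(434.0), np.float64(-230.0), np.float64(398.0), np.float64(49.0)), (400, np.float64(437.0), np.float64(-172.0), np.float64(397.0), np.float64(7.0)), (500, np.float64(440.0), np.float64(-114.0), np.float64(395.0), np.float64(-45.0))]
```

View pics/ca.png

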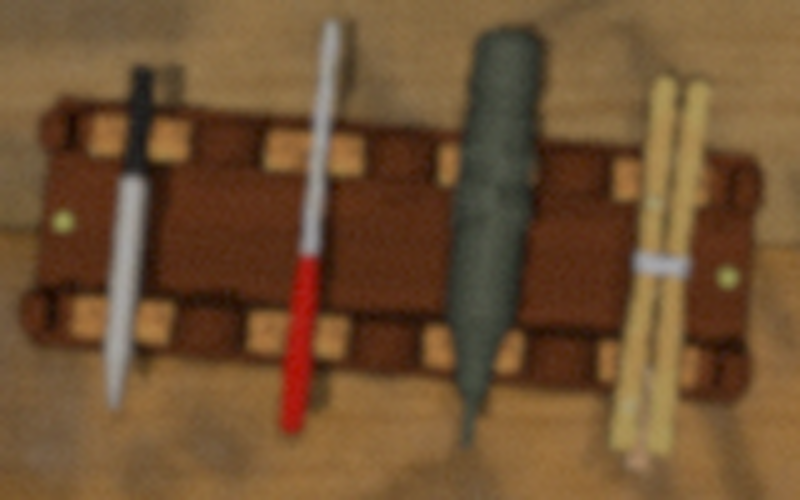

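View pics/cb.png

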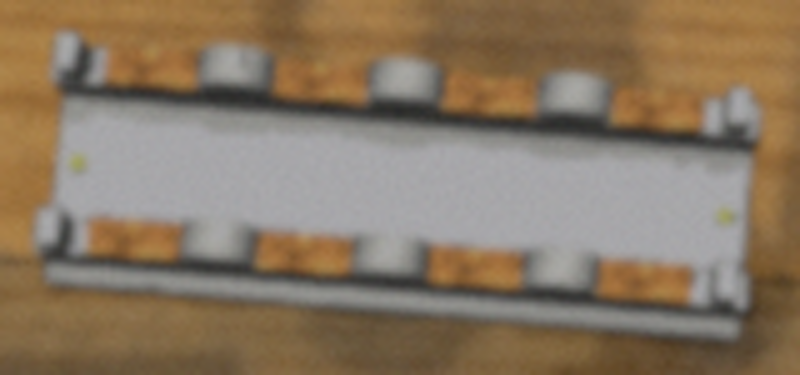

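The crops show all eight pads of each rack. In the aluminium crop the far row is at (152,68)…(657,110) and the near row at (135,240)…(645,283). Next I'll fit the rack poses, check the tool positions, and locate the cable relative to the arm's swing.

```bash
python3 - <<'E'
from h import *
from scipy.optimize import least_squares
def px(c,o): return np.array(c,float)/5+o-0.4
A=px([(140,138),(314,153),(488,167),(663,181),(122,320),(299,334),(473,348),(649,363)],(180,225))
B=px([(152,68),(320,84),(490,96),(657,110),(135,240),(305,254),(476,270),(645,283)],(170,130))
L=np.array([(x,y) for x in(32,-32) for y in(93,31,-31,-93)])
P={}
for n,p in(("A",A),("B",B)):
    W=atz("top",p,40)[:,:2]
    R=lambda a:np.array([[np.cos(a),-np.sin(a)],[np.sin(a),np.cos(a)]])
    s=least_squares(lambda v:(L@R(v[2]).T+v[:2]-W).ravel(),[500,100,0])
    P[n]=s.x; print(n,s.x.round(3),np.abs(s.fun).max().round(1)); print("slots",[(R(s.x[2])@(0,y)+s.x[:2]).round(1) for y in(93,31,-31,-93)])
np.save("racks.npy",[P["A"],P["B"]])
# tool ends in crop A, heights ~ half-up
for n,e,z in(("scriber",[(142,68),(115,405)],47),("file",[(333,22),(292,430)],47),("hand",[(510,32),(466,448)],54),("clamp",[(681,80),(640,455)],52)):
    w=atz("top",px(e,(180,225)),z); d=w[0]-w[1]; print(n,w.mean(0).round(1),np.linalg.norm(d).round(),np.arctan2(d[1],d[0]).round(3))
# pads of A in side
o,r=ray("side",[(390,100),(402,60),(405,30),(408,1)])
for rr in r: print([ (o+rr*s).round().tolist() for s in (800,900,1000,1100,1200,1300)])
def q(a):return [0,np.cos(a/2),np.sin(a/2),0]
print(bot.current_eef_rot())
a0=2*np.arctan2(.148867,.988857)
from scipy.spatial.transform import Rotation as Ro
print(Ro.from_quat([.988857,.148867,0,0]).as_matrix().round(2))
for az in(-73,-50,-30,-10,10):
  for rad in(400,430,640):
    t=np.radians(az); qq=bot.ik([rad*np.cos(t),rad*np.sin(t),300],q(a0+t+1.27)); print(az,rad,None if qq is None else np.round(qq,2))
E
```

```text
A [ 4.41855e+02  1.51978e+02 -5.90000e-02] 0.4
slots [array([447.3, 244.8]), array([443.7, 182.9]), array([440., 121.]), array([436.4,  59.1])]
B [ 6.39765e+02  1.74366e+02 -5.80000e-02] 0.7
slots [array([645.2, 267.2]), array([641.6, 205.3]), array([638. , 143.4]), array([634.4,  81.5])]
scriber [445.1 244.7  47. ] 117.0 -0.039
file [450.4 180.4  47. ] 143.0 -0.068
hand [447.  118.6  54. ] 145.0 -0.082
clamp [438.6  58.2  52. ] 131.0 -0.095
[[405.0, -72.0, 256.0], [423.0, -166.0, 210.0], [440.0, -261.0, 164.0], [457.0, -356.0, 119.0], [475.0, -451.0, 73.0], [492.0, -546.0, 27.0]]
[[405.0, -129.0, 315.0], [422.0, -231.0, 276.0], [439.0, -334.0, 238.0], [457.0, -436.0, 199.0], [474.0, -538.0, 161.0], [491.0, -640.0, 122.0]]
[[415.0, -169.0, 360.0], [433.0, -276.0, 327.0], [452.0, -383.0, 294.0], [470.0, -490.0, 262.0], [489.0, -597.0, 229.0], [508.0, -704.0, 196.0]]
[[424.0, -208.0, 405.0], [444.0, -320.0, 378.0], [464.0, -432.0, 351.0], [483.0, -544.0, 323.0], [503.0, -656.0, 296.0], [523.0, -768.0, 269.0]]
[-9.05268382e-04  9.88856763e-01  1.48867289e-01 -1.13914667e-04]
[[ 0.96  0.29  0.  ]
 [ 0.29 -0.96  0.  ]
 [ 0.    0.   -1.  ]]
-73 400 [ 1.73 -0.05 -0.5   2.04 -0.03  1.15 -0.03]
-73 430 [ 1.71  0.02 -0.5   1.98  0.01  1.15 -0.07]
-73 640 [ 1.55  0.43 -0.44  1.5   0.19  1.26 -0.19]
-50 400 [ 1.52 -0.05 -0.68  2.03 -0.04  1.15 -0.02]
-50 430 [ 1.49  0.02 -0.68  1.97  0.02  1.15 -0.07]
-50 640 [ 1.25  0.45 -0.59  1.49  0.26  1.27 -0.24]
-30 400 [ 1.41 -0.06 -0.9   2.03 -0.05  1.15 -0.  ]
-30 430 [ 1.34  0.03 -0.89  1.97  0.03  1.15 -0.08]
-30 640 [ 1.01  0.5  -0.77  1.49  0.35  1.3  -0.31]
-10 400 [ 1.5  -0.11 -1.29  2.02 -0.12  1.15  0.09]
-10 430 [ 1.37  0.09 -1.3   1.96  0.09  1.15 -0.14]
-10 640 [ 0.83  0.61 -1.07  1.48  0.54  1.37 -0.45]
10 400 [ 0.97 -0.07 -1.14  2.02 -0.07  1.15  0.04]
10 430 [ 0.85  0.05 -1.11  1.97  0.05  1.15 -0.1 ]
10 640 [ 0.57  0.74 -1.31  1.48  0.72  1.46 -0.57]
```

The rack fits are tight (residual ≤0.7 mm, yaw −0.058), and tool lengths and slot positions agree with the specification. The cable rises at about (435,−265), so I'll swing past it retracted, then grasp the scriber.

```bash
cat >> h.py <<'E'
def Q(a): return [0,np.cos(a/2),np.sin(a/2),0]
YAW=-0.058
SL=[(645.2,267.2),(641.6,205.3),(638.0,143.4),(634.4,81.5)]   # rack_b slots, left to right
TOOLS=dict(scriber=((445.1,244.7),-.039,45,8,40,3),file=((450.4,180.4),-.068,45.5,8,40,2),
           hand=((447,118.6),-.07,53,24,60,1),clamp=((438.6,58.2),-.08,48.5,22,40,0))
def st(m): print(m,"t",round(bot.current_t(),2),bot.current_tool_pos().round(1) if hasattr(bot.current_tool_pos(),'round') else bot.current_tool_pos(),"w",round(bot.current_width(),1),"F",np.round(bot.current_ft_force(),1))
def pick(n):
    (x,y),a,z,w,f,_=TOOLS[n]
    bot.move_pose([x,y,150],Q(a)); bot.gripper_to(w+22,f)
    bot.line_to([x,y,z-19]); st("down"); bot.gripper_to(0,f); st("gripped")
    bot.line_to([x,y,150]); st("lifted")
E
python3 - <<'E'
from h import *
bot.gripper_to(40)
bot.line_to([150,-400,330],Q(0),speed=250); st("in")
for az in(-50,-30,-10,8):
    t=np.radians(az); bot.move_pose([405*np.cos(t),405*np.sin(t),330],Q(-.05)); st(az)
    if az==-30: cv2.imwrite("pics/s30.png",bot.capture("side")[:,:,::-1])
print(np.round(bot.current_q(),2))
pick("scriber")
print(np.round(bot.current_q(),2))
cv2.imwrite("pics/s1.png",bot.capture("side")[:,:,::-1])
E
```

```text
in t 1.74 [ 150.  -400.6  329.8] w 40.1 F [-0.9  0.4  0.3]
-50 t 2.37 [ 260.6 -310.5  329.5] w 40.4 F [-0.7 -1.4  1. ]
-30 t 2.98 [ 350.4 -203.5  329.8] w 40.2 F [-0.9  0.1 -0.7]
-10 t 3.65 [398.6 -71.4 330. ] w 40.2 F [ 0.3 -0.3 -0. ]
8 t 4.22 [401.2  55.1 330. ] w 40.0 F [ 0.2 -0.3  0.6]
[ 1.12 -0.13 -1.2   1.97 -0.13  1.22 -1.65]
down t 6.56 [445.6 245.2  26.7] w 30.1 F [ 0.7 -0.4 -0. ]
gripped t 6.88 [445.9 245.   26.9] w 7.1 F [-0.5 -1.7  6.5]
lifted t 7.85 [444.5 244.1 149.2] w 7.5 F [ 0.1 -0.7  0.4]
[-0.04  0.39 -0.61  1.97  0.29  0.87 -2.42]
```

View pics/s1.png

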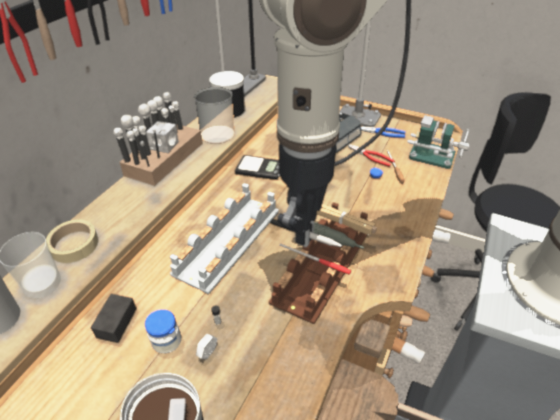

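The scriber is held: width is 7.5 mm, and it shows in the fingers at (320,240). Next I'll place it in the rightmost slot and look.

```bash
cat >> h.py <<'E'
def place(n,half=0):
    _,_,z,w,f,k=TOOLS[n]; x,y=SL[k]; q=Q(YAW+half)
    bot.line_to([x,y,150],q,speed=200); st("over")
    bot.line_to([x,y,z-19+12],speed=120); bot.line_to([x,y,z-19+1],speed=25); st("set")
    bot.gripper_to(w+22); bot.hold(.1); bot.line_to([x,y,150]); st("clear")
E
python3 - <<'E'
from h import *
for n,T in TOOLS.items():
    for h in(0,np.pi):
        f=lambda q:None if q is None else np.round(q,2).tolist()
        print(n,h,f(bot.ik([*T[0],30],Q(T[1]+h))),f(bot.ik([*SL[T[5]],30],Q(YAW+h))))
place("scriber")
print(np.round(bot.current_q(),2))
bot.move_pose([430,60,250],Q(YAW)); st("away")
for c in("top","side"): cv2.imwrite(f"pics/{c}2.png",bot.capture(c)[:,:,::-1])
t=cv2.imread("pics/top2.png"); cv2.imwrite("pics/top2c.png",cv2.resize(t[120:325,170:340],None,fx=3.5,fy=2.9,interpolation=cv2.INTER_CUBIC))
E
```

```text
scriber 0 [-0.16, 0.58, -0.49, 2.03, 0.44, 0.64, -2.55] [0.15, 0.74, -0.45, 1.7, 0.42, 0.8, -2.12]
scriber 3.141592653589793 [0.38, 1.06, -1.31, 2.02, 1.18, 1.14, 0.05] [0.53, 1.01, -1.07, 1.69, 0.99, 1.09, 0.65]
file 0 [-0.03, 0.55, -0.48, 2.09, 0.44, 0.61, -2.46] [0.07, 0.76, -0.47, 1.66, 0.44, 0.82, -2.22]
file 3.141592653589793 [0.42, 0.83, -1.1, 2.07, 0.99, 0.9, 0.24] [0.42, 1.02, -1.07, 1.65, 0.99, 1.1, 0.57]
hand 0 [0.08, 0.51, -0.47, 2.14, 0.42, 0.58, -2.34] [-0.02, 0.79, -0.49, 1.6, 0.46, 0.86, -2.31]
hand 3.141592653589793 [0.55, 0.8, -1.1, 2.13, 0.99, 0.87, 0.34] [0.31, 1.05, -1.07, 1.59, 1.0, 1.13, 0.5]
clamp 0 [0.2, 0.49, -0.46, 2.19, 0.41, 0.55, -2.22] [-0.1, 0.83, -0.5, 1.53, 0.47, 0.9, -2.39]
clamp 3.141592653589793 [0.69, 0.77, -1.1, 2.17, 0.98, 0.84, 0.45] [0.2, 1.08, -1.07, 1.52, 1.0, 1.16, 0.45]
over t 9.3 [633.5  82.9 150. ] w 7.3 F [ 0.3 -0.1  0.7]
set t 10.97 [634.3  81.3  27. ] w 7.5 F [-1.2 -0.4  2.6]
clear t 12.39 [633.6  81.2 148.9] w 29.8 F [ 0.   0.4 -0.7]
[ 0.2   0.59 -0.51  1.65  0.33  1.   -2.05]
away t 13.3 [431.   59.9 249.9] w 30.5 F [ 0.5 -0.7  0.5]
```

View pics/top2c.png

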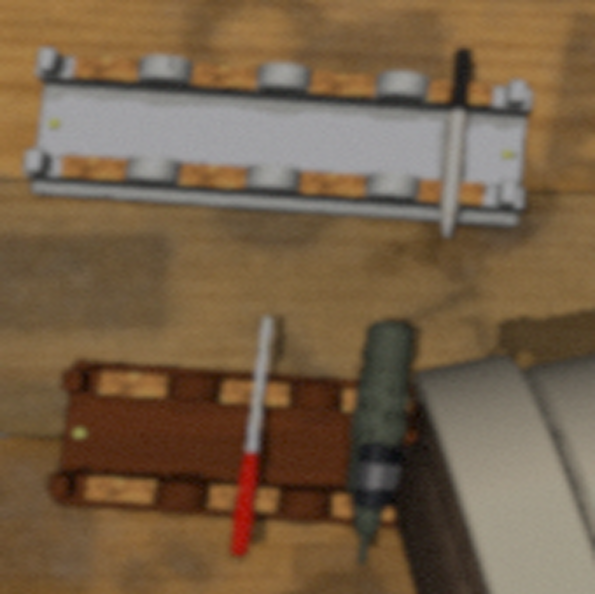

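View pics/side2.png

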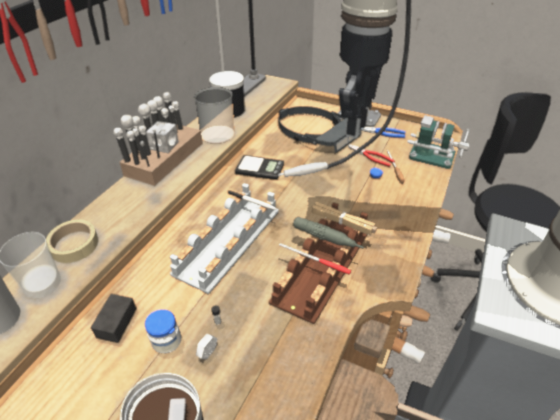

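The scriber lies centred in the rightmost aluminium slot, with its ends at (463,52) and (448,232) in the crop. Next are the needle file and the handpiece.

```bash
python3 - <<'E'
from h import *
pick("file")
assert 5<bot.current_width()<12
place("file")
pick("hand")
assert 18<bot.current_width()<28
place("hand"); print(np.round(bot.current_q(),2))
bot.move_pose([430,60,250],Q(YAW)); st("away")
cv2.imwrite("pics/top3.png",bot.capture("top")[:,:,::-1])
t=cv2.imread("pics/top3.png"); cv2.imwrite("pics/top3c.png",cv2.resize(t[120:325,170:340],None,fx=3.5,fy=2.9,interpolation=cv2.INTER_CUBIC))
E
```

```text
down t 15.27 [451.  180.8  27.2] w 29.9 F [ 0.1  0.4 -0.2]
gripped t 15.57 [451.3 180.7  27.5] w 7.9 F [-0.6 -0.8  7. ]
lifted t 16.55 [449.8 179.9 149.2] w 8.2 F [ 0.6 -0.2 -0.4]
over t 17.66 [636.8 144.  149.4] w 8.3 F [ 0.5 -0.1 -0.9]
set t 19.33 [637.9 143.2  27.6] w 8.1 F [-1.4 -1.8  3.2]
clear t 20.74 [637.2 143.  149. ] w 29.9 F [-0.1 -0.9 -1.1]
down t 22.76 [447.5 118.9  34.5] w 46.0 F [0.3 0.1 0.1]
gripped t 23.09 [448.  118.7  35.1] w 22.3 F [-0.7  0.6  6.5]
lifted t 24.02 [446.3 118.2 149.3] w 22.0 F [ 0.  -0.4 -3.1]
over t 25.23 [640.6 205.  149.3] w 21.7 F [ 0.9  0.8 -2.1]
set t 26.84 [641.6 205.1  35.2] w 21.9 F [-0.9 -1.6  1.8]
clear t 28.22 [640.9 204.8 149. ] w 45.8 F [ 0.3  0.  -0.4]
[ 0.06  0.67 -0.61  1.55  0.42  1.06 -2.28]
away t 29.28 [431.   60.4 250.1] w 45.9 F [ 0.9 -0.4 -0.3]
```

View pics/top3c.png

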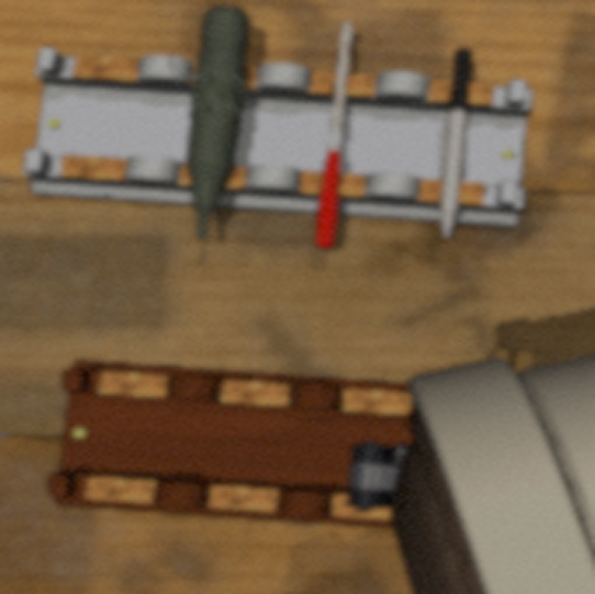

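The file (335,135) and handpiece (215,120) both lie well in their slots. The clamp is next. After that I'll retreat clear of the racks and measure the centring of all four.

```bash
python3 - <<'E'
from h import *
pick("clamp")
assert 15<bot.current_width()<27
place("clamp")
bot.move_pose([405,-30,330],Q(YAW)); st("away")
for c in("top","side"): cv2.imwrite(f"pics/{c}4.png",bot.capture(c)[:,:,::-1])
t=cv2.imread("pics/top4.png"); cv2.imwrite("pics/top4c.png",cv2.resize(t[110:215,170:330],None,fx=5,fy=5,interpolation=cv2.INTER_CUBIC))
E
```

```text
down t 30.98 [439.2  58.4  30.1] w 43.9 F [ 0.5 -0.1  0.8]
gripped t 31.3 [439.5  58.1  30.5] w 21.5 F [-0.7 -1.   5.8]
lifted t 32.25 [437.9  57.9 149.3] w 21.1 F [-0.5 -1.1 -1.1]
over t 33.87 [644.9 266.4 149.8] w 21.3 F [ 0.6  0.1 -0.6]
set t 35.52 [645.2 267.1  30.7] w 20.9 F [-1.5 -1.2  2.3]
clear t 36.92 [644.5 266.7 148.9] w 44.0 F [-0.3  0.1 -0.2]
away t 38.48 [405.6 -29.6 330. ] w 44.0 F [-0.4  0.3  0.4]
```

View pics/top4c.png

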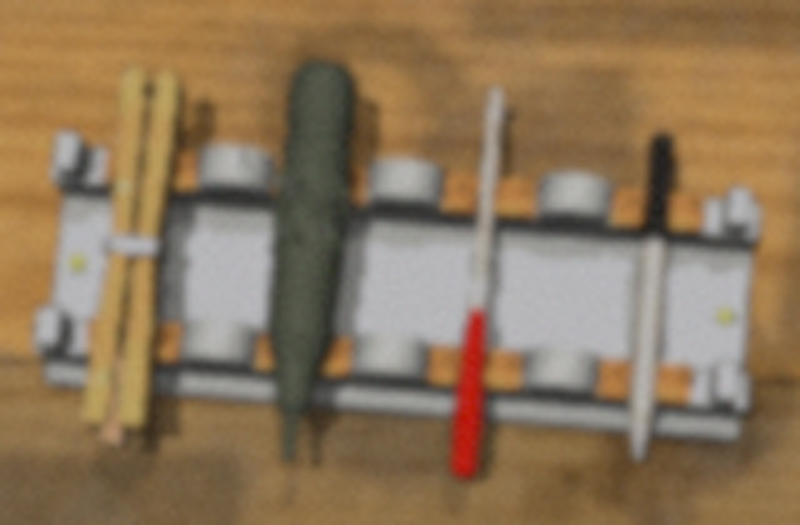

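View pics/side4.png

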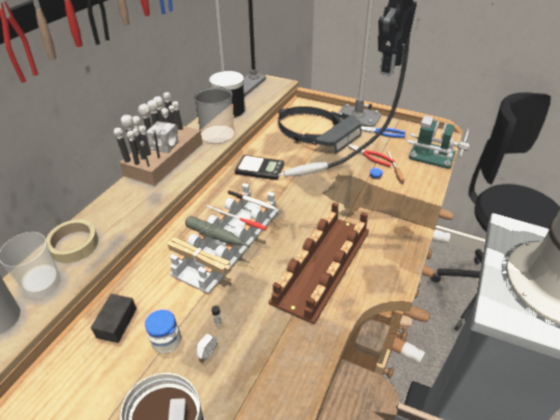

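All four tools lie across both bars in their slots: clamp (134,252), handpiece (306,260), file (479,283) and scriber (649,297). Each is within about 3 mm of centre after allowing for parallax. The dark rack is empty and the arm is clear.

```bash
python3 -c "
from plant import bot
print(bot.hand_in())"
```

```text
the job is handed in; nothing more can be done
None
```

The four tools now lie in the aluminium rack in reverse order (from the left: ring clamp, handpiece, needle file, scriber), each within about 3 mm of its slot's centre, and the job was handed in at about 38.5 s of the 96 s allowed.

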